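# Shut the gas tap left open

## Robot

A 6-joint arm with a two-finger parallel gripper is mounted at the origin on the work surface. World frame = base frame: x ahead of the robot, y to its left, z up, the work surface at z = 0. Lengths are in mm, angles in rad, forces in N, time in s.
With the tool pointing down it reaches from about 275 to 750 mm from the base axis. Payload 10.2 kg.
Tool frame: the origin (TCP) lies at the very end of the fingers, on their centre line; the grasp point (between the pads) lies 19 mm behind it; z points along the fingers, y is the line along which they close (so a half turn about z gives the same grasp; the last joint's range is limited). The gripper opens to 85 mm and grips with 20 to 120 N. Pads are 22 mm wide; open, the fingers measure 114 mm over their backs; the gripper's body (76 mm by 85 mm) begins 54 mm behind the grasp point. The pads swing forward as they close: fully open they stand 13 mm farther back than shut.
Start: joints at [-1.35, 0.313, 1.498, -0, 1.331, -0.223], TCP at [225.41, -474.153, 199.294] pointing down, gripper open.
Joint ranges: [-2.94, 2.94], [-0.97, 2.17], [0.19, 2.56], [-1.23, 4.37], [0.02, 3.11], [-2.88, 2.88]. Speed limits (rad/s): [2.39, 2.39, 3.01, 3.14, 3.14, 3.14].

## Interface

Orientations are given as a unit quaternion [w, x, y, z].
In Python, from rig import ctrl, optics gives the robot as it stands. The module is installed in compiled form; this text tells all that it offers.
- The arm moves only by the shell command python3 -m handwheel 'ROWS' [FORCE]. ROWS is JSON, a list that holds one entry, the list of rows, each a list of 5 numbers: the gripper command: -1 is fully open, 1 is shut, values between are in proportion, then the shift along the world's x, y, z in units of 50 mm (1.0 is 50 mm), then the turn about the world's z in units of 8 degrees (1.0 is 8 degrees). In form: [[[gripper, tx, ty, tz, twist], ...]]. A call has 1 to 10 rows; each row shifts and turns the commanded pose from where the row before left it; what a row does not reach is not made up. A row lasts 1/10 s, in which the tool goes at most 50 mm and 8.59 degrees, less where a joint would pass 70% of its speed; a pose out of reach is approached as far as the arm can. A call is refused whole if a number of a shift passes 1 or a number of a turn 1, either way. A call with a gripper value outside its range is refused whole. The fingers move at their own pace and stop on an object; FORCE is the grip in N (left out, the last holds). Time passes only in rows, so rows that do not move let the fingers close. It gives the time, the measured TCP pose, the force, the opening and the grip force at its end, in the units of the state.
- ctrl.sense(): the state, without advancing time (a new reading comes with each control period).
- optics.capture(name): name is "side" or "top"; returns a dict with "img" (420x560x3 uint8, blue, green, red), "K" (3x3 intrinsics, pixels), "R" (3x3) and "t" (3): a world point X has camera coordinates R X + t. Camera axes: x right, y down, z forward; pixel columns grow to the right and rows downward; lengths in mm; the calibration is good to about 2 mm. A picture is of the moment at which its call begins. There is no depth.
- ctrl.finish_job(): hands the job in; it is judged then, once.
The state is a dict: "time_s": time; "joints": joint angles; "dq": joint speeds; "tau": joint torques, N m; "eef_pos": TCP position; "ee_rot": TCP orientation; "force": force on the tool from outside, world axes, zero at the start; "wrist_torque": the same for the moment, N m; "grip_width": opening from 0.0 (shut) to 1.0 (fully open); "grip_force": force on a finger pad.
Only numpy, scipy, OpenCV 4.12 (cv2) and the standard library are available. Lean on these libraries where they do the work, as an engineer would, in place of code of your own. Each camera call takes 0.05 s, during which the arm holds its last target. There are 200 camera calls.

## Task

One of the four gas taps under the sliding cover has been left open: its lever points towards the robot, along its pipe, while the other three lie across. Slide the cover back, turn that one lever clockwise until it is fully shut like the others, without touching the other three taps, then slide the cover fully home again. Leave the other kitchen things where they are.

Things in the scene. Friction and masses are not known exactly. Their poses are not given: they have to be found in the camera images.
- bank: gas tap bank fixed to the table. Origin on the table under the middle of its width; x points away from the robot, y along the tap row. Board 16 mm thick, x -160 to +200, y -225 to +225 mm. Wooden cheeks 12 mm thick, 88 mm high at y = +-219, x -90 to +200. Four taps at x = 0, y = -155, -65, 25, 115 mm, in any order. Steel pipe behind them at x = 75, up to 46 mm high
- cover_panel (a joint): travel in m of the sliding cover (clear sheet in a dark wooden frame 450 x 146 mm, 87 to 97 mm above the table). 0 = home over the taps (frame x -95 to +51 mm of the bank); it opens to +x of the bank, 0.14 = fully back, taps bare; a stop at each end. Friction about 2.5 N; stays where it is left. Starts 0 to 0.025
- cover_batten (a point): middle of the top edge of the upright wooden batten on the cover's front frame bar: 160 mm long along the bank's y, 12 mm thick, rising from 97 to 129 mm above the table; moves with the cover; with the cover home it is at x = -85, y = 0 mm of the bank. Push it from the front to open, hook it from behind to close
- tap_open: the tap that has been left open. Origin on the table under the pivot of its lever; same axes as the bank. Brass pipe 18 mm thick along x (-55 to +75 mm, up to 43 mm high), ball body up to 50 mm above the table with a stem to 56 mm, steel lever on top
- handle_open (a joint): angle in rad of the open tap's lever: 0 = open, pointing to -x of the bank; turns clockwise seen from above to 1.571 = shut, pointing to +y; a stop at each end. Starts 0 to 0.4. Friction 0.12 N m (2.4 N at 50 mm); stays where left. Steel bar 16 mm wide, 54 to 74 mm above the table, reaching 65 mm from the pivot; hub 26 mm across
- tip_open (a point): middle of the end face of the open tap's lever, 65 mm from the pivot, 64 mm above the table
- tap_b: a tap that is already shut, of the same make and size as the open tap; origin on the table under its lever's pivot
- handle_b (a joint): angle in rad of that tap's lever, as for the open tap; starts shut, 1.52 to 1.571 (lever pointing to +y of the bank, its end 25 mm short of the next pivot)
- tap_c: a tap that is already shut, of the same make and size as the open tap; origin on the table under its lever's pivot
- handle_c (a joint): angle in rad of that tap's lever, as for the open tap; starts shut, 1.52 to 1.571 (lever pointing to +y of the bank, its end 25 mm short of the next pivot)
- tap_d: a tap that is already shut, of the same make and size as the open tap; origin on the table under its lever's pivot
- handle_d (a joint): angle in rad of that tap's lever, as for the open tap; starts shut, 1.52 to 1.571 (lever pointing to +y of the bank, its end 25 mm short of the next pivot)
- mortar: grey stone mortar, 156 mm across, 100 mm high, its pestle leaning in it up to 165 mm; origin under its centre; leave it alone
- plate_low: lower of two stacked white enamel plates, 220 mm across; origin under its centre; leave it alone
- plate_top: upper of the two stacked plates, 220 mm across; origin under its centre; leave it alone
- food_keeper: clear plastic food keeper with white lid, 106 x 146 x 72 mm; origin under its centre; leave it alone
- mug: white enamel mug, 84 mm across, 85 mm high; origin under its centre; leave it alone
- spoon: steel spoon 170 mm long lying on the ledge of the bank's board, in front of the cover; origin under its middle, x along its length; leave it alone
- salt_jar: glass jar with metal cap, 46 mm across, 60 mm high, standing on the same ledge; origin under its centre; leave it alone

How it is judged (in metres and radians):
On the way, in this order (a step that is already met when the one before it is completed fails the run):
1. the cover is slid back by more than 110 mm (value of joint cover_panel above 0.11 m), for 0.2 s.
2. the open tap's lever is turned shut (over 1.48 rad) (value of joint handle_open above 1.48 rad), for 0.2 s.
At the end, for the whole second after the job is handed in: the cover is home (within 8 mm of its stop), the lever that was open is shut (over 1.48 of 1.571 rad), the other three levers are still shut (over 1.45 rad) (value of joint cover_panel below 0.008 m and value of joint handle_open above 1.48 rad and value of joint each of handle_b, handle_c, handle_d above 1.45 rad); the robot touches nothing.
It fails at once if the robot touches one of the three shut taps (over 0.5 N) (contact force between any of the fingers, the arm and tap_b above 0.5 N or contact force between any of the fingers, the arm and tap_c above 0.5 N or contact force between any of the fingers, the arm and tap_d above 0.5 N).
It fails at once if a shut tap's lever is turned below 1.45 rad (value of joint any of handle_b, handle_c, handle_d below 1.45 rad).
It fails at once if one of the kitchen things is moved more than 30 mm (distance of any of mortar, plate_low, plate_top, food_keeper, mug, spoon, salt_jar from where it was at the start of the episode above 0.03 m).
It also fails if it takes over 51 s, if anything falls off the work surface, if the arm or the gripper's body presses on something with over 40 N, if the wrist force passes 120 N, or if a joint passes its speed limit or range.

## Working session

There is one attempt and no reset: what is moved stays moved. The work goes in short steps, Python scripts to look and compute and a shell command to move; the robot and the scene stay as the last step left them, time stands still between calls to the robot, and variables do not carry over. Pictures are saved under pics/ and viewed, at most 10 in all, crops included, and the job is handed in when it is done.

```bash
mkdir -p pics; python3 - <<'E'
from rig import ctrl, optics
import cv2
for n in("top","side"):
    c=optics.capture(n); cv2.imwrite(f"pics/{n}0.png",c["img"]); print(n,c["K"].round(1).tolist(),c["R"].round(3).tolist(),c["t"].round(1).tolist())
s=ctrl.sense(); print(s["time_s"],s["eef_pos"],s["ee_rot"],s["grip_width"])
E
```

```text
top [[409.7, 0.0, 278.8], [0.0, 409.7, 202.0], [0.0, 0.0, 1.0]] [[0.007, -1.0, 0.006], [-0.996, -0.007, -0.09], [0.09, -0.005, -0.996]] [6.1, 526.8, 1431.7]
side [[456.8, 0.0, 281.3], [0.0, 456.8, 212.0], [0.0, 0.0, 1.0]] [[0.965, -0.263, -0.001], [-0.166, -0.605, -0.779], [0.204, 0.752, -0.627]] [-498.3, 160.7, 1302.4]
0.1 [ 225.34445278 -473.88836504  198.80495867] [-5.67607533e-04  9.75485032e-01  2.20065060e-01  4.40362983e-06] 1.0023169976740705
```

View pics/top0.png

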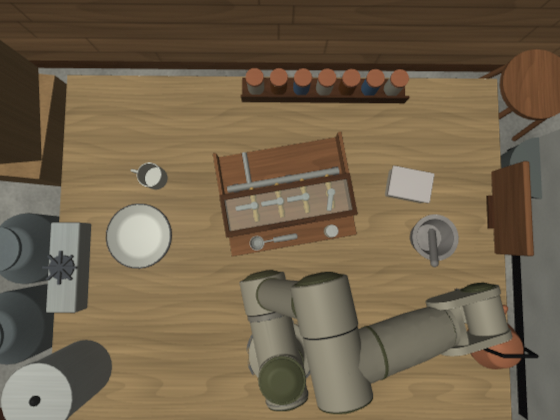

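View pics/side0.png

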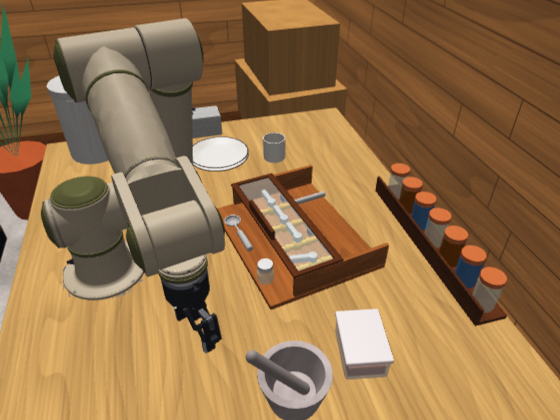

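The top view shows the bank turned slightly, with the cover near home. The lever out of line looks like the rightmost one, at about (331,195), which would be tap y=-155. I'll zoom in for exact pixels.

```bash
python3 - <<'E'
import cv2
i=cv2.imread("pics/top0.png")[125:260,205:365]; cv2.imwrite("pics/c1.png",cv2.resize(i,(800,675)[:2] if 0 else (704,594),interpolation=cv2.INTER_CUBIC))
E
```

```text
(no output)
```

View pics/c1.png

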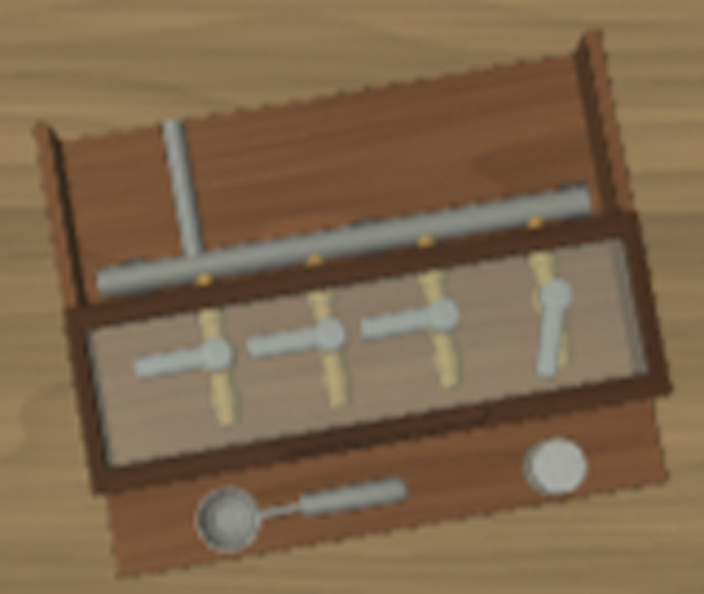

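The crop shows the hubs at (216,354), (329,335), (442,315) and (556,294). The open lever is the rightmost, with its tip at about (546,375). The cover frame corners are at (97,492), (669,390), (68,310) and (637,215), and the board's front corners at (117,577) and (667,478). The jar is at (556,466).

```bash
cat > h.py <<'E'
import numpy as np, cv2
from rig import ctrl, optics
def ray(c,u,v,z):
    d=c["R"].T@np.linalg.solve(c["K"],[u,v,1.]); o=-c["R"].T@c["t"]
    return (o+d*(z-o[2])/d[2])[:2]
E
python3 - <<'E'
from h import *
import json
c=optics.capture("top")
P=lambda x,y,z: ray(c,205+(x+.5)/4.4-.5,125+(y+.5)/4.4-.5,z)
obs=[((216,354),74,(0,115)),((329,335),74,(0,25)),((442,315),74,(0,-65)),((556,294),74,(0,-155)),((117,577),16,(-160,225)),((667,478),16,(-160,-225))]
A=np.array([P(*o[0],o[1]) for o in obs]);B=np.array([o[2] for o in obs],float)
a,b=A.mean(0),B.mean(0); H=(B-b).T@(A-a); th=np.arctan2(H[0,1]-H[1,0],H[0,0]+H[1,1])
R=np.array([[np.cos(th),-np.sin(th)],[np.sin(th),np.cos(th)]]); o=a-R@b
print("yaw",th,"origin",o); print("resid",((A-o)@R-B).round(1).tolist())
json.dump([th,*o],open("bank.json","w"))
L=lambda p:((p-o)@R).round(1).tolist()
for n,p in dict(FL=(97,492,97),FR=(669,390,97),BL=(68,310,97),BR=(637,215,97),tip=(546,375,74),jar=(556,466,60),spoonhead=(228,518,20),spoonend=(405,490,20)).items(): print(n,L(P(*p)))
W=lambda x,y:(o+R@[x,y]).round(0).tolist()
print("batten",W(-85,0),"tap",W(0,-155),"jarW",P(556,466,60))
E
```

```text
yaw 0.18232241146746836 origin [532.50841773 -16.43032526]
resid [[-0.7, -0.7], [-1.4, 0.1], [-1.3, 0.5], [-0.6, -0.3], [1.7, 0.1], [2.3, 0.3]]
FL [-90.8, 220.3]
FR [-90.4, -223.3]
BL [50.4, 219.4]
BR [46.8, -224.9]
tip [-61.6, -135.8]
jar [-132.5, -132.2]
spoonhead [-127.5, 129.3]
spoonend [-130.3, -14.5]
batten [449.0, -32.0] tap [561.0, -169.0] jarW [ 426.22030057 -170.49769896]
```

Fit residuals are within 2.3 mm. Bank yaw is 10.4°, the cover is about 4 mm off home, and the lever is at about 0.30 rad. All of these fit the ranges given. I'll move to the front of the batten with the gripper shut and squared to the bank.

```bash
python3 -m handwheel '[[[1,0.3,0.72,0,-0.19],[1,0.3,0.72,0,-0.19],[1,0.3,0.72,0,-0.19],[1,0.3,0.72,0,-0.19],[1,0.3,0.72,0,-0.19],[1,0.3,0.72,0,-0.19],[1,0.3,0.72,0,-0.19],[1,0.3,0.72,0,-0.19],[1,0.3,0.72,0,-0.19],[1,0.3,0.72,0,-0.19]]]' 40
cat > loc.py <<'E'
from h import *
import json
from scipy.spatial.transform import Rotation as Ro
th,ox,oy=json.load(open("bank.json")); s=ctrl.sense()
R=np.array([[np.cos(th),-np.sin(th)],[np.sin(th),np.cos(th)]])
print("t",round(s["time_s"],2),"bank-local",((s["eef_pos"][:2]-[ox,oy])@R).round(1),"z",round(s["eef_pos"][2],1),"F",np.round(s["force"],1),"w",round(s["grip_width"],2))
m=Ro.from_quat(s["ee_rot"],scalar_first=True).as_matrix(); print("toolx deg rel bank",np.degrees(np.arctan2(m[1,0],m[0,0])-th).round(1))
import sys
if len(sys.argv)>2:
    g=R@[float(sys.argv[1]),float(sys.argv[2])]+[ox,oy]-s["eef_pos"][:2]; print("to go units",(g/50).round(2))
E
python3 loc.py -125 0
```

```text
time_s: 1.15
eef_pos: [375.7, -112.6, 199.3]
ee_rot: [0.0, 0.996, 0.088, 0.0]
force: [1.2, -0.7, 0.0]
grip_width: 0.005
grip_force: 0.0
t 1.15 bank-local [-171.7  -66.1] z 199.3 F [ 1.2 -0.7  0. ] w 0.0
toolx deg rel bank -0.3
to go units [0.68 1.47]
```

```bash
python3 -m handwheel '[[[1,0.34,0.74,0,0],[1,0.34,0.74,0,0],[1,0,0,-0.6,0],[1,0,0,-0.6,0],[1,0,0,-0.6,0],[1,0,0,0,0],[1,0.2,0.04,0,0],[1,0.2,0.04,0,0],[1,0.2,0.04,0,0],[1,0,0,0,0]]]'; python3 loc.py 36 0
```

```text
time_s: 2.15
eef_pos: [441.1, -34.1, 110.0]
ee_rot: [0.0, 0.996, 0.089, 0.001]
force: [0.7, 0.2, -0.3]
grip_width: 0.002
grip_force: 0.0
t 2.15 bank-local [-93.1  -0.8] z 110.0 F [ 0.7  0.2 -0.3] w 0.0
toolx deg rel bank -0.2
to go units [2.54 0.48]
```

```bash
python3 -m handwheel '[[[1,0.3,0.056,0,0],[1,0.3,0.056,0,0],[1,0.3,0.056,0,0],[1,0.3,0.056,0,0],[1,0.3,0.056,0,0],[1,0.3,0.056,0,0],[1,0.3,0.056,0,0],[1,0.3,0.056,0,0],[1,0,0,0,0]]]'; python3 loc.py 40 0
python3 - <<'E'
from h import *
cv2.imwrite("pics/s2.png",optics.capture("side")["img"])
E
```

```text
time_s: 3.05
eef_pos: [560.4, -11.5, 109.4]
ee_rot: [0.0, 0.996, 0.089, 0.0]
force: [-0.7, 0.3, -0.4]
grip_width: -0.001
grip_force: 0.0
t 3.05 bank-local [28.4 -0.2] z 109.4 F [-0.7  0.3 -0.4] w -0.0
toolx deg rel bank -0.2
to go units [0.23 0.05]
```

View pics/s2.png

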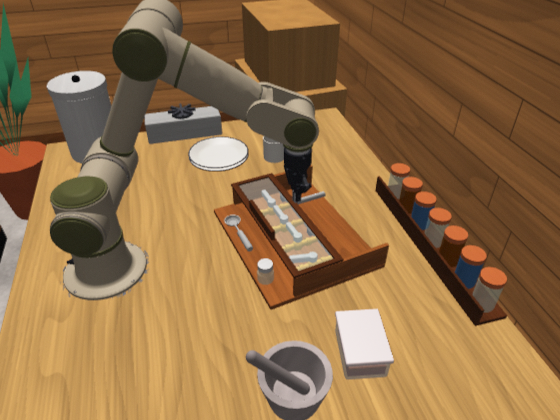

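The cover hasn't moved: the frame is where it was, and the fingers are near (300,197). I'll check whether the calibration or pose explains this.

```bash
python3 - <<'E'
from h import *
import json
th,ox,oy=json.load(open("bank.json")); R=np.array([[np.cos(th),-np.sin(th)],[np.sin(th),np.cos(th)]])
for n in("side","top"):
    c=optics.capture(n)
    def pr(X): q=c["K"]@(c["R"]@np.array(X,float)+c["t"]); return (q[:2]/q[2]).round(0).tolist()
    g=lambda x,y,z: pr([*(R@[x,y]+[ox,oy]),z])
    print(n,"tcp",pr(ctrl.sense()["eef_pos"]),"batten",[g(-85,y,129) for y in(-80,0,80)],"frame",[g(x,y,97) for x in(-95,51) for y in(-225,225)],"hub",g(0,-155,74))
    i=c["img"]
    if n=="side": a=i[140:300,200:400]; cv2.imwrite("pics/s3.png",cv2.resize(a,(740,592),interpolation=cv2.INTER_CUBIC))
E
```

```text
side tcp [296.0, 209.0] batten [[273.0, 231.0], [261.0, 214.0], [250.0, 198.0]] frame [[294.0, 276.0], [230.0, 183.0], [344.0, 258.0], [272.0, 172.0]] hub [313.0, 253.0]
top tcp [285.0, 190.0] batten [[315.0, 219.0], [291.0, 223.0], [267.0, 227.0]] frame [[357.0, 214.0], [225.0, 238.0], [349.0, 172.0], [218.0, 195.0]] hub [331.0, 191.0]
```

View pics/s3.png

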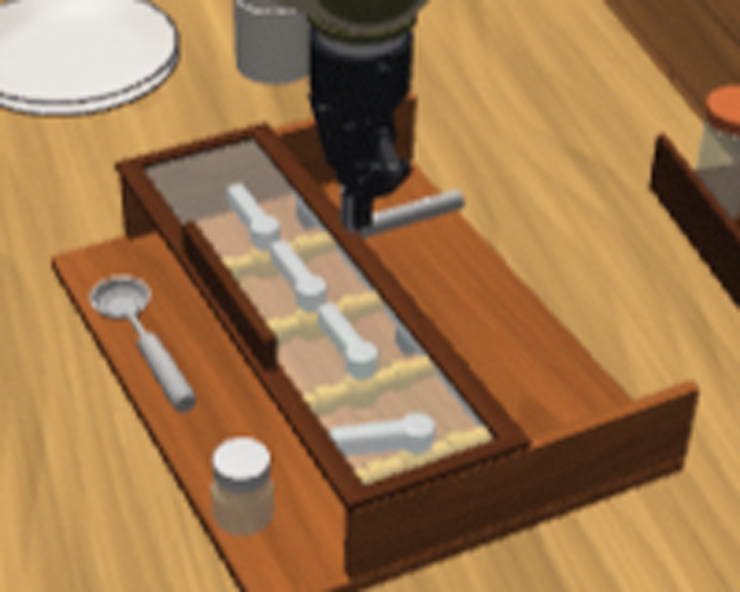

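The batten, around crop (190,228) to (272,350), sits where predicted. The fingertips end near crop (355,232), or image row 203 against a predicted 209. So the real finger end is about 20 mm above the reported TCP, and the fingers cleared the batten. I'll go back over it and push again lower, where there's only free space in front of the frame.

```bash
python3 -m handwheel '[[[1,0,0,0.6,0],[1,-0.6,-0.11,0.2,0],[1,-0.8,-0.148,0,0],[1,-0.8,-0.148,0,0],[1,-0.8,-0.148,0,0],[1,-0.1,0,0,0],[1,0,0,-0.6,0],[1,0,0,-0.5,0],[1,0,0,0,0]]]'; python3 loc.py 40 0
python3 - <<'E'
from h import *
c=optics.capture("side"); q=c["K"]@(c["R"]@np.array(ctrl.sense()["eef_pos"])+c["t"]); print("tcp px",q[:2]/q[2]); cv2.imwrite("pics/s4.png",cv2.resize(c["img"][120:300,180:360],(590,590),interpolation=cv2.INTER_CUBIC))
E
```

```text
time_s: 4.1
eef_pos: [402.8, -38.9, 92.4]
ee_rot: [-0.001, 0.996, 0.089, -0.002]
force: [0.1, 1.3, 0.7]
grip_width: 0.001
grip_force: 0.0
t 4.1 bank-local [-131.7    1.4] z 92.4 F [0.1 1.3 0.7] w 0.0
toolx deg rel bank -0.2
to go units [3.38 0.59]
tcp px [246.61181967 227.6713167 ]
```

View pics/s4.png

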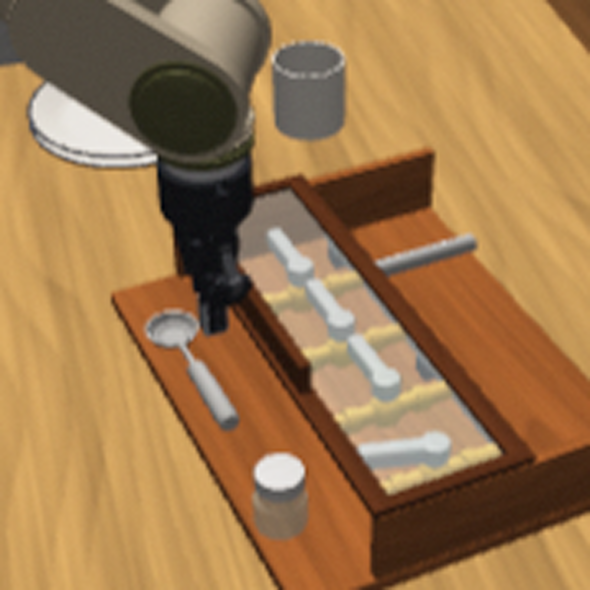

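The fingertip is at crop (212,333), or image (245,222). That is again about 6 px above the predicted (247,228), so the finger end is about 20 mm higher than reported. I'll lower to a reported z of 80 (actual about 100) and push.

```bash
python3 -m handwheel '[[[1,0,0,-0.25,0],[1,0.2,0.036,0,0],[1,0.2,0.036,0,0],[1,0.2,0.036,0,0],[1,0.2,0.036,0,0],[1,0.2,0.036,0,0],[1,0,0,0,0]]]'; python3 loc.py 40 0
```

```text
time_s: 4.85
eef_pos: [455.8, -30.3, 81.9]
ee_rot: [0.0, 0.996, 0.089, 0.001]
force: [-0.9, -0.2, -0.7]
grip_width: 0.0
grip_force: 0.0
t 4.85 bank-local [-78.    0.3] z 81.9 F [-0.9 -0.2 -0.7] w 0.0
toolx deg rel bank -0.2
to go units [2.32 0.42]
```

```bash
python3 -m handwheel '[[[1,0.2,0.037,0,0],[1,0.2,0.037,0,0],[1,0.2,0.037,0,0],[1,0,0,0,0]]]'; python3 loc.py 40 0
cat > cov.py <<'E'
from h import *
import json
th,ox,oy=json.load(open("bank.json")); R=np.array([[np.cos(th),-np.sin(th)],[np.sin(th),np.cos(th)]])
c=optics.capture("side")
def prof(img,y):
    o=[]
    for x in range(-110,211,8):
        q=c["K"]@(c["R"]@np.array([*(R@[x,y]+[ox,oy]),97.])+c["t"]); o.append(int(cv2.getRectSubPix(img,(1,1),(float(q[0]/q[2]),float(q[1]/q[2]))).sum()))
    return o
print(*range(-110,211,8)); print("then",*prof(cv2.imread("pics/side0.png"),-212)); print("now ",*prof(c["img"],-212))
cv2.imwrite("pics/cov.png",c["img"])
E
python3 cov.py
```

```text
time_s: 5.25
eef_pos: [485.9, -24.8, 81.8]
ee_rot: [0.0, 0.996, 0.089, 0.001]
force: [-0.8, 0.1, -0.6]
grip_width: 0.001
grip_force: 0.0
t 5.25 bank-local [-47.3   0.2] z 81.8 F [-0.8  0.1 -0.6] w 0.0
toolx deg rel bank -0.2
to go units [1.72 0.31]
-110 -102 -94 -86 -78 -70 -62 -54 -46 -38 -30 -22 -14 -6 2 10 18 26 34 42 50 58 66 74 82 90 98 106 114 122 130 138 146 154 162 170 178 186 194 202 210
then 331 321 181 180 296 420 425 403 412 433 453 440 428 412 432 441 449 227 187 176 251 283 285 297 332 332 319 296 311 304 300 377 445 475 482 474 467 469 482 489 444
now  322 330 339 193 255 249 278 266 140 183 174 410 415 397 420 428 433 442 533 541 409 404 408 411 137 176 170 283 301 294 290 364 426 460 472 460 456 454 471 474 432
```

The frame bar has moved about 55 mm, so the push works. I'll finish it.

```bash
python3 -m handwheel '[[[1,0.25,0.045,0,0],[1,0.25,0.045,0,0],[1,0.25,0.045,0,0],[1,0.25,0.045,0,0],[1,0.25,0.045,0,0],[1,0.25,0.045,0,0],[1,0.18,0.03,0,0],[1,0,0,0,0],[1,0,0,0,0]]]'; python3 loc.py -45 -183
python3 cov.py
```

```text
time_s: 6.2
eef_pos: [568.4, -10.1, 81.8]
ee_rot: [0.0, 0.996, 0.089, 0.0]
force: [0.2, -0.5, -0.0]
grip_width: 0.001
grip_force: 0.0
t 6.2 bank-local [36.5 -0.2] z 81.8 F [ 0.2 -0.5 -0. ] w 0.0
toolx deg rel bank -0.2
to go units [-0.94 -3.89]
-110 -102 -94 -86 -78 -70 -62 -54 -46 -38 -30 -22 -14 -6 2 10 18 26 34 42 50 58 66 74 82 90 98 106 114 122 130 138 146 154 162 170 178 186 194 202 210
then 331 321 181 180 296 420 425 403 412 433 453 440 428 412 432 441 449 227 187 176 251 283 285 297 332 332 319 296 311 304 300 377 445 475 482 474 467 469 482 489 444
now  318 333 342 193 261 245 281 269 260 282 299 272 282 265 287 289 286 326 499 143 174 206 404 426 458 429 419 416 438 426 413 475 495 490 321 176 168 330 472 469 433
```

The cover reads about 0.138. Now I'll lift, move beside the open lever on its -y side and descend partway.

```bash
python3 -m handwheel '[[[1,0,0,0.8,0],[1,-0.1,-0.4,0.4,0],[1,-0.21,-0.87,0,0],[1,-0.21,-0.87,0,0],[1,-0.21,-0.87,0,0],[1,-0.21,-0.88,0,0],[1,0,0,-0.6,0],[1,0,0,-0.6,0],[1,0,0,0,0]]]'; python3 loc.py -45 -183
python3 - <<'E'
from h import *
c=optics.capture("side"); q=c["K"]@(c["R"]@np.array(ctrl.sense()["eef_pos"])+c["t"]); print("tcp px",q[:2]/q[2]); cv2.imwrite("pics/s5.png",cv2.resize(c["img"][150:310,220:400],(720,640)[:2] if 0 else (666,592),interpolation=cv2.INTER_CUBIC))
E
```

```text
time_s: 7.15
eef_pos: [519.2, -203.6, 78.7]
ee_rot: [-0.002, 0.996, 0.089, -0.003]
force: [0.6, 0.7, 0.7]
grip_width: -0.001
grip_force: 0.0
t 7.15 bank-local [ -47.1 -181.7] z 78.7 F [0.6 0.7 0.7] w -0.0
toolx deg rel bank -0.3
to go units [ 0.05 -0.02]
tcp px [303.08147158 263.17532167]
```

View pics/s5.png

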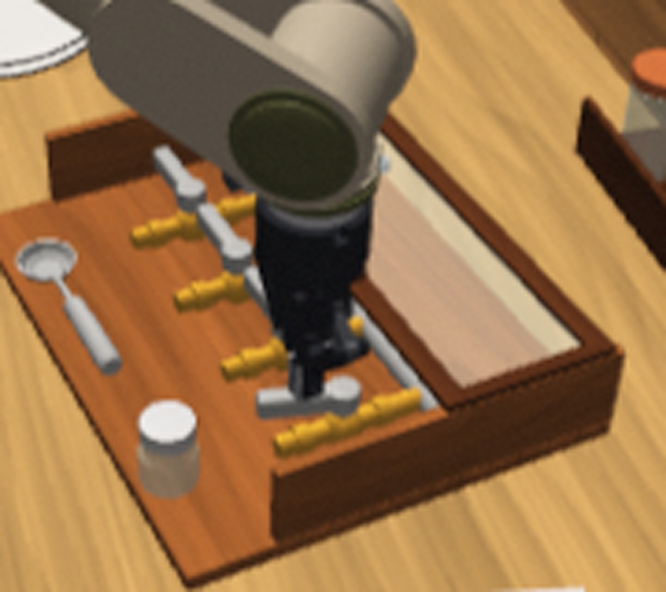

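The fingertip is at crop (305,395), or image (302,257), against a predicted row of 263. That again means about 22 mm higher than reported, so the offset in z is constant. To put the tip at 61 mm, beside the lever (54–74) and above the ball body (50), I need a reported z of 39.

```bash
python3 -m handwheel '[[[1,0.05,-0.05,-0.4,0],[1,0,0,-0.4,0],[1,0,0,0,0]]]'; python3 loc.py -45 -183
python3 - <<'E'
import numpy as np,json
th,ox,oy=json.load(open("bank.json")); R=np.array([[np.cos(th),-np.sin(th)],[np.sin(th),np.cos(th)]])
p=None
for a in [None]+list(np.linspace(.1,1.571,9)):
    if a is None: q=np.array([-45,-28.])
    else:
        u=np.array([-np.cos(a),np.sin(a)]);t=np.array([np.sin(a),np.cos(a)]); h=11*abs(t[0])+14.5*abs(t[1]); q=43*u-(8+h)*t
    if p is not None: print(round(a,2),q.round(1),(R@(q-p)/50).round(2))
    p=q
E
```

```text
time_s: 7.5
eef_pos: [523.5, -206.4, 41.5]
ee_rot: [-0.0, 0.996, 0.089, -0.001]
force: [0.5, -0.1, 0.1]
grip_width: 0.002
grip_force: 0.0
t 7.5 bank-local [ -43.3 -185.2] z 41.5 F [ 0.5 -0.1  0.1] w 0.0
toolx deg rel bank -0.2
to go units [-0.04  0.04]
0.1 [-45.1 -19.1] [-0.03  0.17]
0.28 [-48.3 -12. ] [-0.09  0.13]
0.47 [-50.1  -3.7] [-0.06  0.16]
0.65 [-50.1   5.2] [-0.03  0.18]
0.84 [-48.   14.5] [0.01 0.19]
1.02 [-43.8  23.5] [0.05 0.19]
1.2 [-37.4  31.7] [0.1  0.18]
1.39 [-29.   38.4] [0.14 0.16]
1.57 [-19.  43.] [0.18 0.13]
```

```bash
python3 -m handwheel '[[[1,-0.06,0.21,0,0],[1,-0.09,0.13,0,0],[1,-0.06,0.16,0,0],[1,-0.03,0.18,0,0],[1,0.01,0.19,0,0],[1,0,0,0,0]]]'; python3 loc.py -19 -112; python3 - <<'E'
from h import *
c=optics.capture("side"); cv2.imwrite("pics/s6.png",cv2.resize(c["img"][150:310,220:400],(666,592),interpolation=cv2.INTER_CUBIC))
E
```

```text
time_s: 8.1
eef_pos: [512.5, -162.0, 42.1]
ee_rot: [-0.0, 0.996, 0.09, 0.0]
force: [-1.0, 2.2, 1.8]
grip_width: -0.002
grip_force: 0.9
t 8.1 bank-local [ -46.  -139.6] z 42.1 F [-1.   2.2  1.8] w -0.0
toolx deg rel bank -0.1
to go units [0.43 0.64]
```

View pics/s6.png

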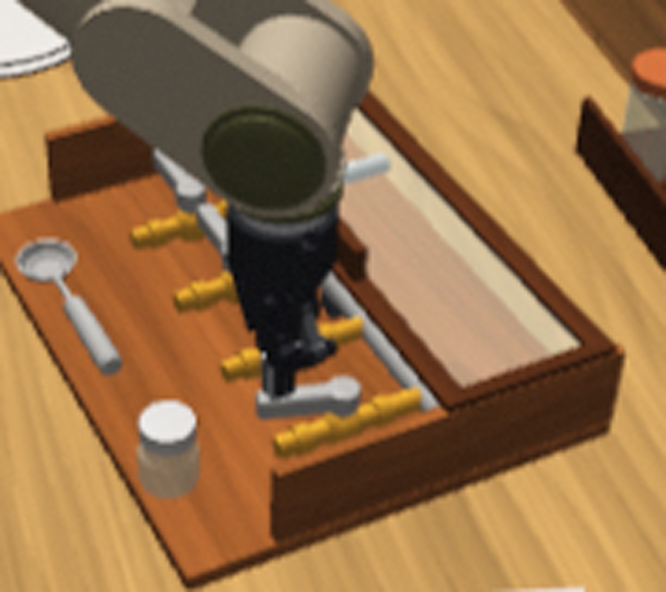

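The lever hasn't moved. The finger's end, at crop (275,395), sits at the lever's top edge, so it passed just above it. My pixel estimate used the finger's near edge and so understated the offset, which is probably about 33 mm. The finger is now right over the lever, whose top is at 74 mm, so I'll touch down gently to calibrate z.

```bash
for i in 1; do python3 -m handwheel '[[[1,0,0,-0.04,0],[1,0,0,0,0]]]' | grep -E 'eef_pos|^force'; python3 -m handwheel '[[[1,0,0,-0.04,0],[1,0,0,0,0]]]' | grep -E 'eef_pos|^force';  python3 -m handwheel '[[[1,0,0,-0.04,0],[1,0,0,0,0]]]' | grep -E 'eef_pos|^force'; done
```

```text
eef_pos: [512.7, -163.6, 41.8]
force: [-8.4, 4.3, 22.1]
eef_pos: [512.7, -164.1, 41.6]
force: [-16.1, 5.4, 40.0]
eef_pos: [512.8, -164.5, 41.4]
force: [-23.6, 6.7, 57.6]
```

The touch is clear: reported 42 corresponds to 74 mm, so the tip is 32 mm above reported. I'll lift, go back to the -y side and descend to a reported 29 (tip 61).

```bash
python3 -m handwheel '[[[1,0,0,0.4,0],[1,0.05,-0.45,0.1,0],[1,0.05,-0.45,0,0],[1,0,0,0,0]]]'; python3 loc.py -43 -185
```

```text
time_s: 9.15
eef_pos: [517.7, -211.0, 61.0]
ee_rot: [0.001, 0.996, 0.088, 0.0]
force: [-0.8, 1.2, -0.4]
grip_width: 0.004
grip_force: 0.0
t 9.15 bank-local [ -49.8 -188.7] z 61.0 F [-0.8  1.2 -0.4] w 0.0
toolx deg rel bank -0.4
to go units [0.12 0.1 ]
```

```bash
python3 -m handwheel '[[[1,0.12,0.08,-0.3,0],[1,0,0,-0.34,0],[1,0,0,0,0],[1,-0.04,0.2,0,0],[1,-0.09,0.13,0,0],[1,-0.06,0.16,0,0],[1,-0.03,0.18,0,0],[1,0.01,0.19,0,0],[1,0,0,0,0]]]'; python3 loc.py -43.8 -131.5
```

```text
time_s: 10.05
eef_pos: [512.8, -160.0, 29.0]
ee_rot: [-0.0, 0.996, 0.09, -0.0]
force: [-0.2, 0.7, -0.3]
grip_width: 0.001
grip_force: 0.2
t 10.05 bank-local [ -45.4 -137.6] z 29.0 F [-0.2  0.7 -0.3] w 0.0
toolx deg rel bank -0.2
to go units [0.01 0.13]
```

```bash
python3 -m handwheel '[[[1,0.01,0.13,0,0],[1,0.1,0.18,0,0],[1,0.14,0.16,0,0],[1,0.18,0.1,0,0],[1,0,0,0,0]]]'; python3 loc.py -17 -112; python3 - <<'E'
from h import *
c=optics.capture("side"); cv2.imwrite("pics/s7.png",cv2.resize(c["img"][150:310,220:400],(666,592),interpolation=cv2.INTER_CUBIC))
E
```

```text
time_s: 10.55
eef_pos: [534.9, -131.8, 28.5]
ee_rot: [-0.0, 0.996, 0.09, -0.001]
force: [-1.2, -0.2, 0.4]
grip_width: 0.0
grip_force: 0.7
t 10.55 bank-local [ -18.6 -113.9] z 28.5 F [-1.2 -0.2  0.4] w 0.0
toolx deg rel bank -0.2
to go units [0.02 0.04]
```

View pics/s7.png

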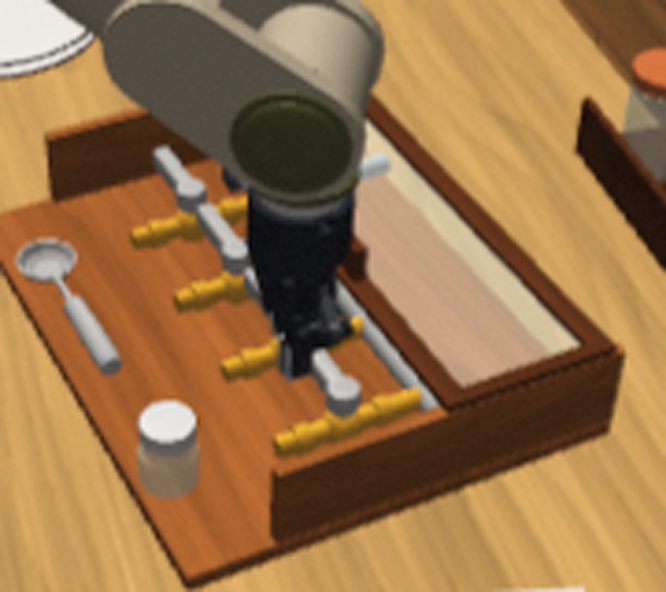

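The lever has turned. From its hub at crop (343,388) it now points up-left, nearly parallel to the others. I'll push on until the stop is felt.

```bash
python3 -m handwheel '[[[1,0.04,0.008,0,0],[1,0,0,0,0]]]'|grep -E 'eef_pos|^force'; python3 -m handwheel '[[[1,0.04,0.008,0,0],[1,0,0,0,0]]]'|grep -E 'eef_pos|^force';python3 loc.py
```

```text
eef_pos: [535.0, -131.9, 28.5]
force: [-9.7, -0.8, 4.3]
eef_pos: [535.0, -131.7, 28.4]
force: [-20.9, -2.4, 10.7]
t 11.0 bank-local [ -18.4 -113.9] z 28.4 F [-20.9  -2.4  10.7] w -0.0
toolx deg rel bank -0.2
```

The stop is reached: force is rising with no motion. I'll back off, lift, and go behind the batten.

```bash
python3 -m handwheel '[[[1,-0.3,-0.05,0,0],[1,0,0,0.8,0],[1,0,0,1,0],[1,0.1,0.2,0.2,0],[1,0.5,0.7,0,0],[1,0.5,0.7,0,0],[1,0.5,0.7,0,0],[1,0.3,0.2,0,0],[1,0,0,0,0]]]';python3 loc.py 84 0
```

```text
time_s: 11.9
eef_pos: [619.6, -7.2, 127.9]
ee_rot: [-0.0, 0.996, 0.091, 0.0]
force: [0.2, 0.1, -0.4]
grip_width: 0.0
grip_force: 0.0
t 11.9 bank-local [87.3 -6.7] z 127.9 F [ 0.2  0.1 -0.4] w 0.0
toolx deg rel bank -0.1
to go units [-0.09  0.12]
```

```bash
python3 -m handwheel '[[[1,0,0,-0.5,0],[1,0,0,-0.5,0],[1,0,0,0,0],[1,-0.2,-0.036,0,0],[1,-0.25,-0.045,0,0],[1,-0.25,-0.045,0,0],[1,-0.25,-0.045,0,0],[1,-0.25,-0.045,0,0],[1,-0.25,-0.045,0,0],[1,0,0,0,0]]]';python3 loc.py -66 0; python3 cov.py
```

```text
time_s: 12.9
eef_pos: [545.5, -23.1, 80.1]
ee_rot: [0.0, 0.996, 0.089, 0.0]
force: [0.7, 0.7, -0.1]
grip_width: -0.002
grip_force: 0.0
t 12.9 bank-local [11.5 -8.9] z 80.1 F [ 0.7  0.7 -0.1] w -0.0
toolx deg rel bank -0.3
to go units [-1.56 -0.11]
-110 -102 -94 -86 -78 -70 -62 -54 -46 -38 -30 -22 -14 -6 2 10 18 26 34 42 50 58 66 74 82 90 98 106 114 122 130 138 146 154 162 170 178 186 194 202 210
then 331 321 181 180 296 420 425 403 412 433 453 440 428 412 432 441 449 227 187 176 251 283 285 297 332 332 319 296 311 304 300 377 445 475 482 474 467 469 482 489 444
now  320 324 336 196 254 248 288 269 256 285 296 124 177 189 417 426 434 442 537 545 411 399 409 424 457 432 385 164 169 203 294 362 426 460 473 462 457 457 470 474 429
```

The cover is following, now at about 75–80 mm. I'll pull it home.

```bash
python3 -m handwheel '[[[1,-0.25,-0.046,0,0],[1,-0.25,-0.046,0,0],[1,-0.25,-0.046,0,0],[1,-0.25,-0.046,0,0],[1,-0.25,-0.046,0,0],[1,-0.2,-0.036,0,0],[1,-0.1,-0.018,0,0],[1,0,0,0,0]]]'; python3 -m handwheel '[[[1,-0.06,-0.01,0,0],[1,0,0,0,0]]]'|grep ^force;python3 loc.py -70 0; python3 cov.py
```

```text
time_s: 13.75
eef_pos: [468.2, -37.0, 79.0]
ee_rot: [-0.0, 0.996, 0.089, -0.0]
force: [-0.5, -0.3, -0.4]
grip_width: -0.002
grip_force: 0.0
force: [13.1, 4.2, -6.1]
t 13.95 bank-local [-67.2  -8.7] z 79.1 F [13.1  4.2 -6.1] w 0.0
toolx deg rel bank -0.3
to go units [-0.09  0.16]
-110 -102 -94 -86 -78 -70 -62 -54 -46 -38 -30 -22 -14 -6 2 10 18 26 34 42 50 58 66 74 82 90 98 106 114 122 130 138 146 154 162 170 178 186 194 202 210
then 331 321 181 180 296 420 425 403 412 433 453 440 428 412 432 441 449 227 187 176 251 283 285 297 332 332 319 296 311 304 300 377 445 475 482 474 467 469 482 489 444
now  321 249 186 172 321 407 416 392 402 421 439 429 420 400 423 430 436 153 181 171 273 268 276 289 321 326 307 288 305 299 290 365 434 461 472 462 455 458 473 471 434
```

The cover's front stop is felt (13 N at x = -67, as expected). I'll ease off, lift clear, move aside and verify.

```bash
python3 -m handwheel '[[[1,0.12,0.02,0,0],[1,0,0,0.6,0],[1,0,0,1,0],[1,-0.2,-0.6,0.8,0],[1,-0.3,-0.8,0,0],[1,-0.3,-0.8,0,0],[1,-0.3,-0.8,0,0],[1,-0.3,-0.8,0,0],[1,-0.3,-0.8,0,0],[1,-0.3,-0.8,0,0]]]'; python3 -m handwheel '[[[1,-0.3,-0.8,0,0],[1,0,-0.8,0,0],[1,0,0,0,0]]]'|grep -E 'eef_pos|^force'; python3 - <<'E'
from h import *
c=optics.capture("top"); cv2.imwrite("pics/t9.png",cv2.resize(c["img"][125:260,205:365],(704,594),interpolation=cv2.INTER_CUBIC))
E
```

```text
time_s: 15.0
eef_pos: [370.7, -307.2, 197.9]
ee_rot: [-0.0, 0.996, 0.089, -0.0]
force: [1.1, -0.7, -0.9]
grip_width: -0.0
grip_force: 0.0
eef_pos: [355.5, -389.4, 197.0]
force: [1.1, -0.1, 0.5]
```

View pics/t9.png

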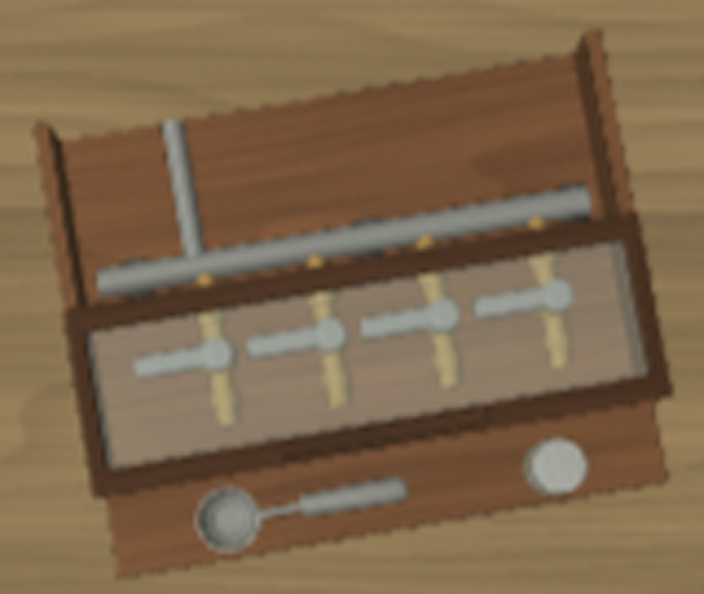

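The picture shows all four levers parallel; the former open one runs from its hub at (556,294) to (480,308). The cover is home, with front corners at (97,495) and (670,393), and the spoon and jar haven't moved. I'll hand the job in.

```bash
python3 -c "
from rig import ctrl; print(ctrl.finish_job())"
```

```text
the job is handed in; nothing more can be done
None
```

The open tap is shut in line with the other three, the cover is back against its home stop, the spoon and jar show no movement, and I handed the job in at about 15 s; no verdict came back.

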